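# Interlock the washed slide channels on the bench mat

### The arm

A 7-joint arm with a two-finger parallel gripper is mounted at the origin on the work surface. World frame = base frame: x ahead of the robot, y to its left, z up, the work surface at z = 0. Lengths are in m, angles in rad, forces in N, time in s.
With the tool pointing down it reaches from about 0.4 to 0.85 m from the base axis. Payload 4.5 kg.
Tool frame: the origin (TCP) lies on the centre line of the jaws, within the pads' length; the fingertips stand r.tip_extent ahead of it and the grasp point (between the pads) is the TCP (r.tip_extent is the distance from the TCP to the fingertips, in m); z points along the fingers, y is the line along which they close (so a half turn about z gives the same grasp; the last joint's range is limited). The gripper opens to 88 mm and grips with 3 to 60 N. Pads are 18 mm wide; open, the fingers measure 123 mm over their backs; the gripper's body (75 mm by 187 mm) begins 45 mm behind the grasp point.
Start: joints at [-1.188, 0.689, -0.195, 1.565, 0.157, 0.902, -0.215], TCP at [0.214, 0.587, 0.258] pointing down, gripper open.
Joint ranges: [-3.01, 3.01], [-0.46, 2.08], [-1.47, 1.51], [0.13, 2.56], [-1, 4.14], [0.04, 2.09], [-2.66, 2.66]. Speed limits (rad/s): [2.57, 2.57, 3.14, 3.14, 3.14, 3.14, 3.14].

### API

Orientations are given as a unit quaternion [x, y, z, w].
In Python, from plant import sensors, vision, finish_job, r gives the robot as it stands. The module is installed in compiled form; this text tells all that it offers.
- The arm moves only by the tool step_arm, never from a script. Its argument "steps" is a list of rows, each a list of 2 entries, a list of its own where there are three numbers: the shift along the tool's x, y, z in cm, then the turn, a rotation vector about the tool's x, y, z in degrees. A call has 1 to 12 rows; each row shifts and turns the commanded pose from where the row before left it, along the tool's axes as they then stand; what a row does not reach is not made up. A row lasts 1/8 s, in which the tool goes at most 62.5 mm and 10.7 degrees, less where a joint would pass 70% of its speed; a pose out of reach is approached as far as the arm can. A call with a gripper value outside its range is refused whole. "claw" is the opening, from -1 (shut) to 1 (fully open), set as the call begins (left out, the last holds). The fingers move at their own pace and stop on an object; "grip_force" is the grip in N (left out, the last holds). Time passes only in rows, so rows that do not move let the fingers close. It gives the time, the measured TCP pose, the force, the opening and the grip force at its end, in the units of the state.
- sensors.get_state(): the state, without advancing time (a new reading comes with each control period).
- vision.snapshot(name): name is "side" or "top"; returns a dict with "img" (420x560x3 uint8, red, green, blue), "fx", "fy", "cx", "cy" (pixels), "k1" (the pictures are not rectified: a ray, as slopes to the right and down, at radius r is drawn at 1 + k1 r^2 times it, then the intrinsics apply), "position" and "rotation" of the camera in the world. Camera axes: x right, y down, z forward; pixel columns grow to the right and rows downward; lengths in m; the calibration is good to about 2 mm. A picture is of the moment at which its call begins. There is no depth.
- finish_job(): hands the job in; it is judged then, once.
The state is a dict: "clock": time; "q": joint angles; "qd": joint speeds; "joint_torque": joint torques, N m; "tool_pos": TCP position; "eef_rot": TCP orientation; "contact_force": force on the tool from outside, world axes, zero at the start; "moment": the same for the moment, N m; "opening": opening from 0.0 (shut) to 1.0 (fully open); "finger_force": force on a finger pad.
Only numpy, scipy, OpenCV 4.12 (cv2) and the standard library are available. Lean on these libraries where they do the work, as an engineer would, in place of code of your own. Each camera call takes 0.05 s, during which the arm holds its last target. There are 200 camera calls.

### The job

Pack the three washed aluminium slide channels interlocked on the rubber mat: set the channel from the bare bench down on it, open side up, next to the channel already there, parallel, ends in line, with only a finger's width (about 25 mm) between the two. Then take the channel off the sloping drain rack and set it open side down astride the two, fully seated, one of its flanges in each trough and its ends in line with theirs. Set the channels down rather than dropping them, leave the first channel where it lies, and do not disturb the tube rack, tip box or jar.

Things in the scene. Friction and masses are not known exactly. Their poses are not given: they have to be found in the camera images.
- mat: Black rubber mat fixed to the bench, 220 (x) by 240 (y), 4 thick (mm). Origin: centre of its underside, on the bench. The first channel lies on its -y half with its length along the mat's x; the +y side is free.
- base_mid (a point): The first channel, loose, already on the mat, open side up (z axis up, towards the open side). Bare aluminium U-section, 160 long (x), 60 wide (y), 32 tall (z), walls 4 thick (trough 52 wide, 28 deep) in mm, 0.14-0.24 kg; point at its very centre, half-way up. 
- second_mid (a point): The second channel, loose, on the bare bench to the left or right of the mat, open side up (z axis up, towards the open side). Bare aluminium U-section, 160 long (x), 60 wide (y), 32 tall (z), walls 4 thick (trough 52 wide, 28 deep) in mm, 0.14-0.24 kg; point at its very centre, half-way up. 
- third_mid (a point): Third channel, loose, on the drain rack's slope, open side against it. Its z points from open side to web, square off the slope; x points up the slope. Seated astride the others its flange rims rest on their webs: its centre is then 4 mm above theirs. Bare aluminium U-section, 160 long (x), 60 wide (y), 32 tall (z), walls 4 thick (trough 52 wide, 28 deep) in mm, 0.14-0.24 kg; point at its very centre, half-way up. 
- rack_face (a point): White plastic drain rack, fixed to the bench on the other side of the mat. Point: middle of its 176 long, 76 mm wide face, 80 mm above the bench. The face slopes 30 degrees, rising towards the robot; the frame is level, x horizontal uphill, y across. A 12 mm high toe stop at the low end holds the channel; nothing stands beside its flanges.
- tube_rack_mid (a point): White test-tube rack with blue-capped tubes, loose, 50 (x) by 206 (y), 82 mm tall with caps, on the bench beyond the mat; point 30 mm up. Leave alone.
- tip_box_mid (a point): White pipette-tip box, loose, 85 by 120, 45 mm tall, on the bench beyond the mat; point 20 mm up. Leave alone.
- jar_mid (a point): Lidded jar, loose, 60 diameter, 85 mm tall, on the bench beyond the mat; point 42 mm up. Leave alone.
Things that resemble listed ones, but are neither listed nor needed, are in the scene too. Leave any purple look-alike of the part that bears base_mid alone.

How it is judged:
On the way:
1. the second channel stands open side up on the mat beside the first, parallel, ends in line, let go and at rest (angle between each of second_mid, base_mid's own z axis and vertical below 0.1 rad and z of second_mid in the frame of mat below 0.026 m and x of second_mid in the frame of mat between -0.11 and 0.11 m and y of second_mid in the frame of mat between -0.12 and 0.12 m and angle between the x axis of second_mid and the x axis of base_mid, either way round below 0.14 rad and x of second_mid in the frame of base_mid between -0.02 and 0.02 m and horizontal distance between second_mid and base_mid below 0.104 m and contact force between the fingers and second_channel below 0.1 N and linear speed of second_channel below 0.03 m/s), for 0.2 s.
At the end, for the whole second after the job is handed in: First and second open up on the mat, third open down with a flange in each trough, centre under 29 mm above bench; all level within 5 deg, parallel within 8 deg, ends in line within 20 mm; second within 104 mm of first, third within 57 mm of each; first moved under 30 mm; released, at rest (all of step 1 and angle between third_mid's own z axis and vertical below 0.1 rad and z of third_mid in the frame of mat below 0.029 m and angle between the x axis of third_mid and the x axis of base_mid, either way round below 0.14 rad and x of third_mid in the frame of base_mid between -0.02 and 0.02 m and horizontal distance between third_mid and base_mid below 0.057 m and horizontal distance between third_mid and second_mid below 0.057 m and contact force between the fingers and third_channel below 0.1 N and linear speed of third_channel below 0.03 m/s and distance of base_mid from where it was at the start of the episode below 0.03 m); the robot touches nothing.
It fails at once if the second channel is dropped (falls free faster than 0.6 m/s, about 18 mm) (linear speed of second_channel above 0.6 m/s and contact force between the fingers and second_channel below 0.02 N).
It fails at once if the third channel is dropped (falls free faster than 0.6 m/s, about 18 mm) (linear speed of third_channel above 0.6 m/s and contact force between the fingers and third_channel below 0.02 N).
It fails at once if the test-tube rack is moved more than 30 mm (distance of tube_rack_mid from where it was at the start of the episode above 0.03 m).
It fails at once if the pipette-tip box is moved more than 30 mm (distance of tip_box_mid from where it was at the start of the episode above 0.03 m).
It fails at once if the jar is moved more than 30 mm (distance of jar_mid from where it was at the start of the episode above 0.03 m).
It also fails if it takes over 69 s, if anything falls off the work surface, if the arm or the gripper's body presses on something with over 40 N, if the wrist force passes 120 N, or if a joint passes its speed limit or range.

## Working session

There is one attempt and no reset: what is moved stays moved. The work goes in short steps, Python scripts to look and compute and a tool call to move; the robot and the scene stay as the last step left them, time stands still between calls to the robot, and variables do not carry over. Pictures are saved under pics/ and viewed, at most 10 in all, crops included, and the job is handed in when it is done.

Besides the shell and the picture viewer there is one more tool, called after "Request:" as name(argument=value, ...), one argument or row to a line, values as JSON. step_arm: Moves the arm, as the interface text tells. Its arguments: {"type":"object","properties":{"steps":{"type":"array"},"claw":{"type":"number"},"grip_force":{"type":"number"}},"required":["steps"]}

```bash
mkdir -p pics
python3 - <<'E'
from plant import sensors, vision, r
import cv2,pickle
s=sensors.get_state();print({k:s[k] for k in('clock','tool_pos','eef_rot','contact_force','opening')},r.tip_extent)
for n in('side','top'):
    d=vision.snapshot(n);pickle.dump(d,open(n+'.pkl','wb'))
    print(n,{k:d[k] for k in d if k!='img'})
    cv2.imwrite(f'pics/{n}0.png',cv2.resize(d['img'][:,:,::-1],(800,600),interpolation=cv2.INTER_CUBIC))
E
```

```text
{'clock': 0.0, 'tool_pos': array([0.21344475, 0.58677739, 0.25691191]), 'eef_rot': array([ 1.73466940e-01,  9.84839255e-01, -9.23963108e-04, -9.45829555e-05]), 'contact_force': array([0.13474484, 0.41862373, 0.06271803]), 'opening': 0.9957384625353034} 0.019
side {'fx': 441.80081165002713, 'fy': 441.80081165002713, 'cx': 272.26817644997436, 'cy': 208.25715195997026, 'k1': -0.03755875871731266, 'position': array([0.46576568, 0.87177136, 0.70768483]), 'rotation': array([-0.09678295,  0.87648929, -0.46981203,  0.04094188])}
top {'fx': 425.10715557875113, 'fy': 425.10715557875113, 'cx': 277.1795889162048, 'cy': 206.43898340328013, 'k1': -0.11851053646631914, 'position': array([ 0.45968445, -0.04274609,  1.20556111]), 'rotation': array([-0.70439689,  0.70506694, -0.06653456,  0.04773649])}
```

View pics/top0.png

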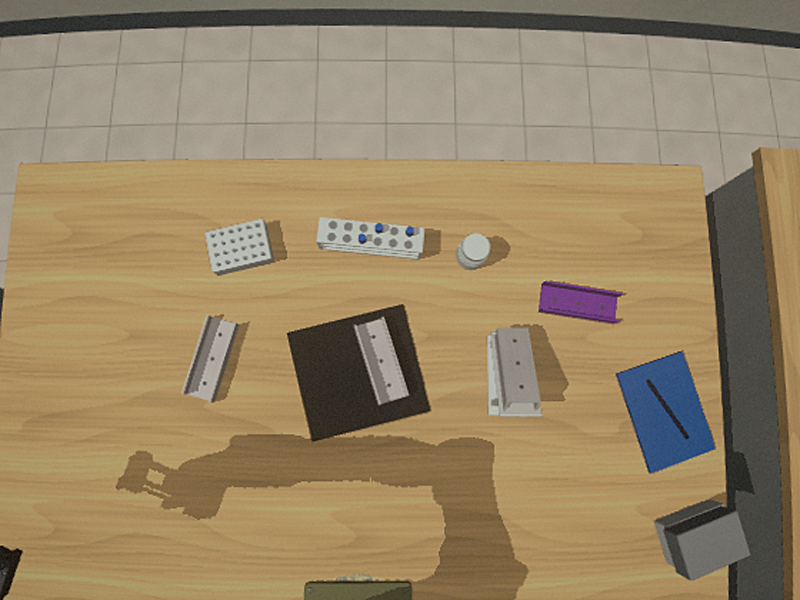

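View pics/side0.png

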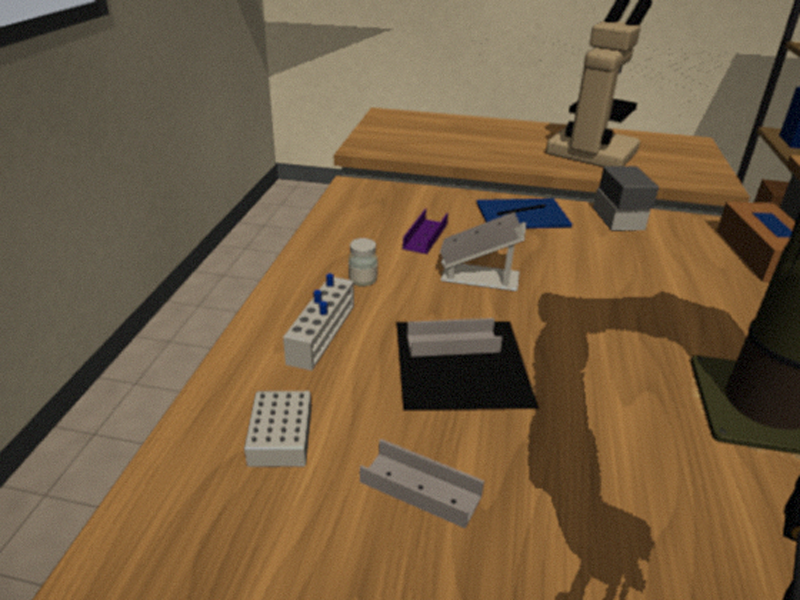

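Top view (800-px scale): the second channel is at about (210,358), left of the mat. The first channel is at (381,360) on the mat's -y half, and the third is on the rack at (515,370). The grey ones fit the description; the purple channel at (580,302) is the look-alike to leave alone. I'll confirm this in enlarged crops.

Run:
```python
import cv2,pickle,numpy as np
t=pickle.load(open('top.pkl','rb'))['img'][:,:,::-1];s=pickle.load(open('side.pkl','rb'))['img'][:,:,::-1]
def crop(im,x,y,w,h,k): return cv2.resize(im[y:y+h,x:x+w],None,fx=k,fy=k,interpolation=cv2.INTER_CUBIC)
A=[crop(t,120,215,60,75,6),crop(t,235,215,60,75,6)]
A=np.hstack([crop(t,122,214,52,75,5),crop(t,242,214,52,75,5),crop(t,334,220,54,75,5)])
B=np.hstack([crop(s,250,306,90,64,3),crop(s,278,220,90,64,3),crop(s,302,145,80,64,3)])
c=np.zeros((375+192,800,3),np.uint8);c[:375,:A.shape[1]]=A;c[375:,:B.shape[1]]=B
for x in range(0,800,50): cv2.line(c,(x,0),(x,4),(0,0,255),1)
cv2.imwrite('pics/c1.png',c)
```

```text
(no output)
```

View pics/c1.png

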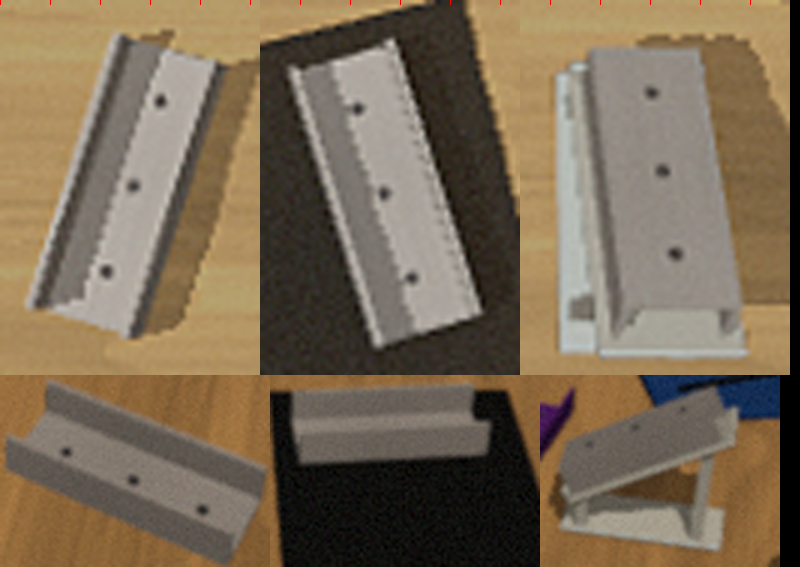

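Crops confirm it: grey U-channels on the bench (second), on the mat (first), and on the white rack with its web outward (third). Next I'll fit poses to the corners and holes I read off.

```bash
cat > h.py <<'E'
import numpy as np,pickle
from scipy.spatial.transform import Rotation as R
from scipy.optimize import least_squares
def proj(d,P):
    q=R.from_quat(d['rotation']) if np.size(d['rotation'])==4 else R.from_matrix(d['rotation'])
    p=q.inv().apply(np.atleast_2d(P)-d['position']); u=p[:,:2]/p[:,2:]
    u=u*(1+d['k1']*(u**2).sum(1,keepdims=True))
    return u*[d['fx'],d['fy']]+[d['cx'],d['cy']]
def fit(obs,T,x0,free_z=None,ret=False):
    """obs: list of (cam, [pt in channel mm with 'd' = hole], uv); T(p)->pos,Rot"""
    def res(p):
        pos,rot=T(p); out=[]
        for cam,pt,uv in obs:
            pt=np.array([v*p[-1] if i==0 and abs(v)==1 else v for i,v in enumerate(pt)],float)/1000
            out.append(proj(cam,rot.apply(pt)+pos)[0]-uv)
        return np.array(out).ravel()
    s=least_squares(res,x0,loss='soft_l1'); return s.x,res(s.x).reshape(-1,2)
E
cat > m.py <<'E'
from h import *
t=pickle.load(open('top.pkl','rb'));s=pickle.load(open('side.pkl','rb'))
def mk(cam,k,cx,cy,ox,oy,L): return [(cam,p,np.array([(u-cx+.5)/k-.5+ox,(v-cy+.5)/k-.5+oy])) for p,(u,v) in L]
flat=lambda z:(lambda p:(np.array([p[0],p[1],z]),R.from_euler('z',p[2])))
H=lambda z:[(1,0,z),(0,0,z),(-1,0,z)]
# channel x away from robot, y left
o2=mk(t,5,0,0,122,214,list(zip(H(-12),[(160,101),(133,186),(107,271)]))+[((80,30,16),(115,36)),((-80,30,16),(28,306)),((80,-30,-16),(222,64)),((-80,-30,-16),(133,338))])
o2+=mk(s,3,0,375,250,306,list(zip(H(-12),[(67,452),(134,480),(203,510)]))+[((80,30,16),(6,437)),((80,30,-16),(6,468)),((-80,30,-16),(222,563)),((80,-30,16),(48,382)),((-80,-30,16),(267,468))])
ob=mk(t,5,260,0,242,214,list(zip(H(-12),[(357,108),(384,193),(411,278)]))+[((80,30,16),(290,68)),((-80,30,16),(377,348)),((80,-30,16),(395,40)),((-80,-30,16),(482,314))])
ob+=mk(s,3,270,375,278,220,[((80,30,16),(296,425)),((-80,30,16),(490,420)),((80,30,-16),(300,464)),((-80,30,-16),(488,453)),((80,-30,16),(292,393)),((-80,-30,16),(473,385))])
# third, x uphill (towards robot), z outward
T3=lambda p:(np.array(p[:3]),R.from_euler('ZY',[p[3],-np.radians(30)]))
o3=mk(t,5,520,0,334,220,list(zip(H(16),[(676,254),(662,171),(652,93)]))+[((80,30,16),(743,305)),((80,-30,16),(620,310)),((-80,-30,16),(590,48)),((-80,30,16),(700,48))])
o3+=mk(s,3,540,375,302,145,list(zip(H(16),[(683,410),(634,427),(590,443)])))
for n,o,T,x0 in(('second',o2,flat(.016),[.46,.3,-.3,50]),('base',ob,flat(.02),[.46,0,.3,50]),('third',o3,T3,[.45,-.25,.1,np.pi,50])):
    x,e=fit(o,T,x0);print(n,np.round(x,4));print(np.round(e,1).tolist())
E
python3 m.py
```

```text
second [ 0.5305  0.2912 -0.2776 49.9163]
[[-0.3, -0.7], [-0.3, -0.8], [-0.5, -0.8], [-0.6, -2.0], [-1.0, -0.6], [0.8, -0.3], [1.5, -0.9], [0.2, -0.1], [0.1, 0.0], [0.2, -0.1], [0.2, -0.0], [0.3, 0.5], [2.2, 1.3], [0.8, -1.3], [0.4, -0.5]]
base [ 5.26600e-01 -4.45000e-02  3.04700e-01  5.00996e+01]
[[0.2, -0.6], [0.1, -0.6], [0.1, -0.5], [-0.1, -0.6], [-0.2, -0.8], [-0.4, -1.4], [-0.2, -0.7], [2.6, 2.3], [0.9, 1.2], [0.8, -0.7], [0.1, 0.1], [1.1, -1.2], [1.0, -1.0]]
third [ 0.507  -0.2933  0.0923  3.1249 49.5906]
[[-0.2, -0.3], [0.2, -0.2], [-0.1, -0.2], [-0.3, 0.0], [0.6, -1.1], [0.0, -0.5], [-0.2, -0.2], [1.1, -0.1], [1.7, 0.1], [1.2, 0.4]]
```

```bash
cat > go.py <<'E'
import sys,numpy as np
from scipy.spatial.transform import Rotation as R
from plant import sensors
# usage: go.py x y z toolx_deg tilt_deg -> shift cm, turn deg in present tool axes, state
x,y,z,a,tl=map(float,sys.argv[1:])
s=sensors.get_state();q=R.from_quat(s['eef_rot'])
D=R.from_euler('z',a,degrees=True)*R.from_matrix(np.diag([1.,-1,-1]))*R.from_euler('y',tl,degrees=True)
print('shift',np.round(q.inv().apply(np.array([x,y,z])-s['tool_pos'])*100,2),'turn',np.round((q.inv()*D).as_rotvec(degrees=True),2))
print('t',round(s['clock'],2),'q',np.round(s['q'],2),'F',np.round(s['contact_force'],1),'open',round(s['opening'],3),'ff',s['finger_force'])
E
python3 go.py .5305 .2912 .12 164.1 0; python3 go.py .5305 .2912 .12 164.1 0|head -0
```

```text
shift [-39.9  -16.93  13.73] turn [-0.09  0.01 -4.08]
t 0.1 q [-1.19  0.69 -0.19  1.57  0.16  0.9  -0.22] F [0.1 0.1 0.2] open 1.001 ff 0.0Exception ignored on flushing sys.stdout:
BrokenPipeError: [Errno 32] Broken pipe
```

Request:
step_arm(
  steps=[
    [[-4, -1.7, 1.2], [0, 0, 0]],
    [[-4, -1.7, 1.2], [0, 0, 0]],
    [[-4, -1.7, 1.2], [0, 0, 0]],
    [[-4, -1.7, 1.2], [0, 0, 0]],
    [[-4, -1.7, 1.2], [0, 0, 0]],
    [[-4, -1.7, 1.2], [0, 0, 0]],
    [[-4, -1.7, 1.2], [0, 0, 0]],
    [[-4, -1.7, 1.2], [0, 0, 0]],
    [[-4, -1.7, 1.2], [0, 0, 0]],
    [[-3.9, -1.6, 1.2], [0, 0, 0]],
    [[0, 0, 0], [0, 0, -4]],
    [[0, 0, 0], [0, 0, 0]],
  ],
  claw=1,
  grip_force=25,
)

```text
clock: 1.6
tool_pos: [0.5308, 0.2918, 0.1372]
eef_rot: [0.14, 0.99, -0.0, -0.001]
contact_force: [-0.1, 0.3, -0.3]
opening: 1.005
finger_force: 0.0
```

```bash
python3 go.py .5305 .2912 .022 164.1 0
python3 - <<'E'
from plant import vision
import cv2,pickle
for n in('side','top'):
    d=vision.snapshot(n);pickle.dump(d,open(n+'1.pkl','wb'))
    im=d['img'][:,:,::-1]
    c=im[180:330,70:270] if n=='top' else im[200:390,200:400]
    cv2.imwrite(f'pics/{n}1.png',cv2.resize(c,None,fx=3,fy=3,interpolation=cv2.INTER_CUBIC))
E
```

```text
shift [-0.   -0.06 11.52] turn [-0.02 -0.06 -0.17]
t 1.6 q [-0.44  0.83 -0.25  1.72  0.31  0.63  0.43] F [-0.1  0.3 -0.3] open 1.005 ff 0.0
```

View pics/side1.png

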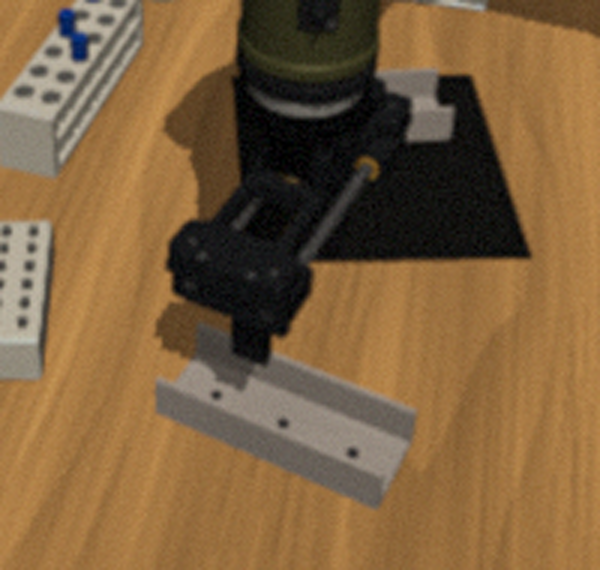

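The gripper is above the channel, with its finger at crop (250,350). The parallax fits a TCP height of 137 mm. I'll descend and close.

Request:
step_arm(
  steps=[
    [[0, 0, 3], [0, 0, 0]],
    [[0, 0, 3], [0, 0, 0]],
    [[0, 0, 3], [0, 0, 0]],
    [[0, 0, 1.5], [0, 0, 0]],
    [[0, 0, 0.8], [0, 0, 0]],
    [[0, 0, 0], [0, 0, 0]],
  ],
)

```text
clock: 2.45
tool_pos: [0.5308, 0.2925, 0.0249]
eef_rot: [0.139, 0.99, 0.0, 0.0]
contact_force: [0.3, -0.5, 0.1]
opening: 1.001
finger_force: 0.0
```

Request:
step_arm(
  steps=[
    [[0, 0, 0], [0, 0, 0]],
    [[0, 0, 0], [0, 0, 0]],
    [[0, 0, 0], [0, 0, 0]],
    [[0, 0, 0], [0, 0, 0]],
    [[0, 0, 0], [0, 0, 0]],
    [[0, 0, 0], [0, 0, 0]],
    [[0, 0, 0], [0, 0, 0]],
    [[0, 0, 0], [0, 0, 0]],
  ],
  claw=-1,
  grip_force=25,
)

```text
clock: 3.45
tool_pos: [0.531, 0.2919, 0.0252]
eef_rot: [0.139, 0.99, -0.0, 0.0]
contact_force: [-0.7, -2.4, 4.8]
opening: 0.677
finger_force: 25.0
```

Request:
step_arm(
  steps=[
    [[0, 0, -0.5], [0, 0, 0]],
    [[0, 0, -1.5], [0, 0, 0]],
    [[0, 0, -3], [0, 0, 0]],
    [[0, 0, -3], [0, 0, 0]],
    [[0, 0, 0], [0, 0, -8]],
    [[0, 0, 0], [0, 0, -8]],
    [[0, 0, 0], [0, 0, -8]],
    [[0, 0, 0], [0, 0, -8]],
    [[0, 0, 0], [0, 0, 0]],
  ],
)

```text
clock: 4.58
tool_pos: [0.531, 0.2922, 0.1053]
eef_rot: [-0.138, 0.99, 0.0, 0.0]
contact_force: [-0.2, -0.2, -1.1]
opening: 0.678
finger_force: 25.0
```

```bash
python3 go.py .5005 .0385 .09 197.46 0
```

```text
shift [  9.89 -23.56   1.51] turn [ 0.03  0.03 -1.54]
t 4.58 q [-0.37  0.89 -0.38  1.73  0.52  0.62  0.8 ] F [-0.2 -0.2 -1.1] open 0.678 ff 24.999352893792093
```

Request:
step_arm(
  steps=[
    [[1, -2.4, 0], [0, 0, 0]],
    [[1.5, -3.6, 0], [0, 0, 0]],
    [[1.5, -3.6, 0], [0, 0, 0]],
    [[1.5, -3.6, 0], [0, 0, 0]],
    [[1.5, -3.6, 0], [0, 0, 0]],
    [[1.5, -3.6, 0], [0, 0, 0]],
    [[0.9, -2, 0], [0, 0, 0]],
    [[0.5, -1.15, 1.5], [0, 0, 0]],
    [[0, 0, 0], [0, 0, -1.5]],
    [[0, 0, 0], [0, 0, 0]],
  ],
)

```text
clock: 5.82
tool_pos: [0.5012, 0.0397, 0.0903]
eef_rot: [-0.152, 0.988, 0.0, 0.001]
contact_force: [0.0, -0.8, -1.6]
opening: 0.68
finger_force: 25.0
```

```bash
python3 go.py .5005 .0385 .0295 197.46 0
python3 - <<'E'
from plant import vision
import cv2,pickle
import numpy as np
C=[]
for n in('side','top'):
    d=vision.snapshot(n);pickle.dump(d,open(n+'2.pkl','wb'))
    im=d['img'][:,:,::-1]
    c=im[195:320,190:320] if n=='top' else im[200:325,260:390]
    C.append(cv2.resize(c,None,fx=3,fy=3,interpolation=cv2.INTER_CUBIC))
cv2.imwrite('pics/p2.png',np.hstack(C))
E
```

```text
shift [ 0.11 -0.09  6.08] turn [0.04 0.08 0.07]
t 5.83 q [ 0.02  0.83 -0.31  2.05  0.7   0.36  1.02] F [ 0.  -0.8 -1.6] open 0.68 ff 24.999935547821224
```

View pics/p2.png

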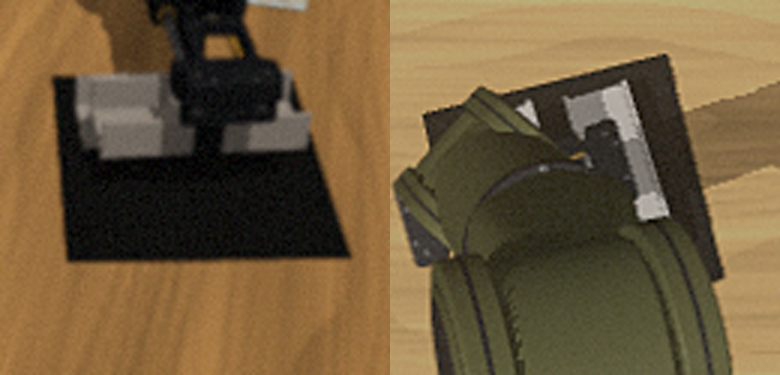

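The held channel is level above the mat, with the first channel just behind it at side (85,110). The poses agree, so I'll lower it.

Request:
step_arm(
  steps=[
    [[0.1, 0, 2], [0, 0, 0]],
    [[0, 0, 2], [0, 0, 0]],
    [[0, 0, 1.2], [0, 0, 0]],
    [[0, 0, 0.5], [0, 0, 0]],
    [[0, 0, 0.2], [0, 0, 0]],
    [[0, 0, 0], [0, 0, 0]],
    [[0, 0, 0], [0, 0, 0]],
  ],
)

```text
clock: 6.8
tool_pos: [0.4999, 0.0382, 0.0311]
eef_rot: [-0.152, 0.988, 0.0, 0.0]
contact_force: [0.5, 0.6, -0.4]
opening: 0.678
finger_force: 25.0
```

Request:
step_arm(
  steps=[
    [[0, 0, 0.1], [0, 0, 0]],
    [[0, 0, 0.1], [0, 0, 0]],
    [[0, 0, 0.05], [0, 0, 0]],
    [[0, 0, 0], [0, 0, 0]],
  ],
)

```text
clock: 7.3
tool_pos: [0.4998, 0.0382, 0.0291]
eef_rot: [-0.152, 0.988, -0.0, 0.0]
contact_force: [-1.1, 0.2, 8.7]
opening: 0.676
finger_force: 25.0
```

Request:
step_arm(
  steps=[
    [[0, 0, 0], [0, 0, 0]],
    [[0, 0, 0], [0, 0, 0]],
    [[0, 0, 0], [0, 0, 0]],
    [[0, 0, 0], [0, 0, 0]],
  ],
  claw=0.5,
)

```text
clock: 7.8
tool_pos: [0.4996, 0.0383, 0.0281]
eef_rot: [-0.152, 0.988, 0.0, -0.0]
contact_force: [0.9, -0.2, -0.6]
opening: 0.751
finger_force: 0.0
```

Request:
step_arm(
  steps=[
    [[0, 0, -1], [0, 0, 0]],
    [[0, 0, -2], [0, 0, 0]],
    [[0, 0, -5], [0, 0, 0]],
    [[0, 0, -6], [0, 0, 0]],
    [[0, 0, -6], [0, 0, 0]],
    [[0, 0, -6], [0, 0, 0]],
    [[0, 0, 0], [0, 0, 8]],
    [[0, 0, 0], [0, 0, 8]],
    [[0, 0, 0], [0, 0, 2.5]],
    [[0, 0, 0], [0, 0, 0]],
  ],
)

```text
clock: 9.05
tool_pos: [0.4994, 0.0382, 0.2884]
eef_rot: [0.008, 1.0, -0.0, -0.0]
contact_force: [-0.2, -0.0, -1.1]
opening: 0.75
finger_force: 0.0
```

```bash
python3 go.py .507 -.2933 .26 179.05 0
```

```text
shift [ -1.27 -33.14   2.84] turn [-0.01 -0.01  0.07]
t 9.05 q [ 0.18  0.52 -0.54  1.88  0.35  0.83  1.01] F [-0.2 -0.  -1.1] open 0.75 ff 0.0
```

Request:
step_arm(
  steps=[
    [[-0.5, -4, 0], [0, 0, 0]],
    [[-0.5, -5, 0], [0, 0, 0]],
    [[-0.5, -5, 0], [0, 0, 0]],
    [[-0.5, -5, 0], [0, 0, 0]],
    [[-0.5, -5, 0], [0, 0, 0]],
    [[-0.5, -5, 0], [0, 0, 0]],
    [[-0.5, -4, 0], [0, 0, 0]],
    [[0, 0, 0], [0, 10, 0]],
    [[0, 0, 0], [0, 10, 0]],
    [[0, 0, 0], [0, 10, 0]],
    [[0, 0, 0], [0, 0, 0]],
  ],
  claw=1,
)

```text
clock: 10.42
tool_pos: [0.5303, -0.2906, 0.2846]
eef_rot: [0.006, 0.966, 0.004, -0.26]
contact_force: [1.0, -0.1, -1.0]
opening: 1.003
finger_force: 0.0
```

```bash
python3 go.py .557 -.2933 .1789 179.05 30
python3 - <<'E'
from plant import vision
import cv2,pickle
import numpy as np
C=[]
for n in('side','top'):
    d=vision.snapshot(n);pickle.dump(d,open(n+'3.pkl','wb'))
    im=d['img'][:,:,::-1]
    c=im[205:325,190:320] if n=='top' else im[205:325,260:390]
    C.append(cv2.resize(c,None,fx=3,fy=3,interpolation=cv2.INTER_CUBIC))
    C.append(cv2.resize(im[190:310,310:440] if n=='top' else im[95:215,260:390],None,fx=3,fy=3))
cv2.imwrite('pics/p3.png',np.vstack([np.hstack([C[0],C[2]])[:360//1],np.hstack([C[1],C[3]])])[:600] if 0 else cv2.resize(np.vstack([np.hstack([C[0],C[2]]),np.hstack([C[1],C[3]])]),(650,600)))
E
```

```text
shift [-7.62 -0.28  7.8 ] turn [ 0.11 -0.15  0.26]
t 10.43 q [ 0.52  0.9  -0.41  1.14  0.4   1.69  1.66] F [ 1.  -0.1 -1. ] open 1.003 ff 0.0
```

View pics/p3.png

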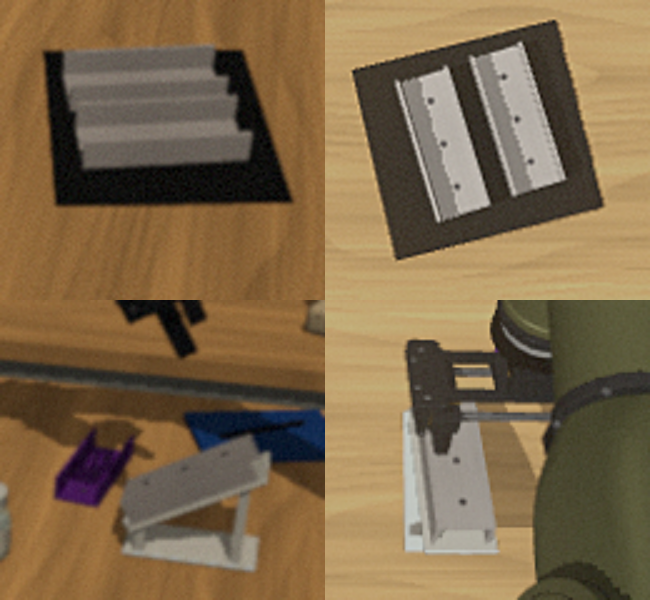

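The second channel is parallel to the first. The centre holes at (443,143) and (517,119) put them about 87 mm apart with ends in line. Now I'll approach the third channel.

Request:
step_arm(
  steps=[
    [[-2.5, -0.3, 2], [0, 0, 0]],
    [[-2.5, 0, 3], [0, 0, 0]],
    [[-2.6, 0, 2.8], [0, 0, 0]],
    [[0, 0, 3], [0, 0, 0]],
    [[0, 0, 2], [0, 0, 0]],
    [[0, 0, 0], [0, 0, 0]],
  ],
)

```text
clock: 11.28
tool_pos: [0.5289, -0.2966, 0.1401]
eef_rot: [0.009, 0.966, 0.002, -0.259]
contact_force: [0.4, -0.1, -0.0]
opening: 0.999
finger_force: 0.0
```

```bash
python3 go.py .511 -.2933 .0992 179.05 30
python3 - <<'E'
from plant import vision
import cv2,pickle
import numpy as np
C=[]
for n in('side','top'):
    d=vision.snapshot(n)
    im=d['img'][:,:,::-1]
    c=im[190:310,310:440] if n=='top' else im[105:225,260:390]
    C.append(cv2.resize(c,None,fx=3,fy=3))
cv2.imwrite('pics/p4.png',np.hstack(C))
E
```

```text
shift [-0.49  0.29  4.44] turn [ 0.05 -0.01 -0.09]
t 11.28 q [ 0.52  1.06 -0.4   1.24  0.45  1.45  1.59] F [ 0.4 -0.1 -0. ] open 0.999 ff 0.0
```

View pics/p4.png

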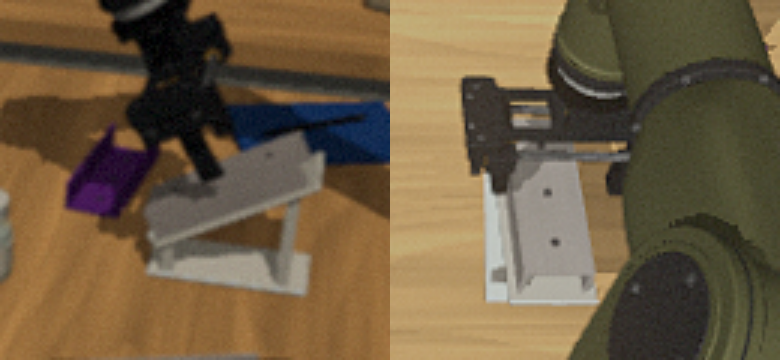

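Run:
```python
from h import *
from plant import sensors,vision
import cv2
s=sensors.get_state();q=R.from_quat(s['eef_rot']);p=s['tool_pos']
P=[]
for y in(.044,.0615,-.044,-.0615):
  for x in(-.009,.009): P.append([x,y,.019])
P=q.apply(P)+p
C=q.apply([[a,b,.0] for a in(-.08,.08) for b in(-.03,.03)])*1
c3=np.array([.507,-.2933,.0923]);r3=R.from_euler('ZY',[3.1249,-np.radians(30)])
W=r3.apply([[a,b,.016] for a,b in((-.08,-.03),(-.08,.03),(.08,.03),(.08,-.03))])+c3
out=[]
for n,(ox,oy,w,h) in{'side':(290,115,90,90),'top':(330,215,80,80)}.items():
    d=vision.snapshot(n);k=5
    im=cv2.resize(d['img'][oy:oy+h,ox:ox+w,::-1],None,fx=k,fy=k,interpolation=cv2.INTER_CUBIC)
    f=lambda X:((proj(d,X)-[ox,oy]+.5)*k-.5).astype(int)
    for u in f(P): cv2.circle(im,tuple(map(int,u)),2,(0,0,255),-1)
    cv2.polylines(im,[f(W)],True,(0,255,0),1)
    out.append(cv2.resize(im,(400,400*h//w)))
cv2.imwrite('pics/p5.png',np.hstack(out))
```

```text
(no output)
```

View pics/p5.png

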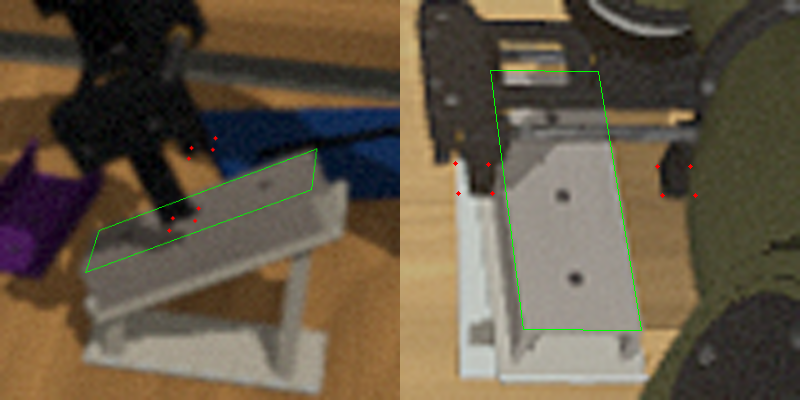

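The web outline I fitted (green) matches, and the finger gap (red dots, inner edges 490/660) sits to the right by the computed 3 mm. I'll correct that, descend and grip.

Request:
step_arm(
  steps=[
    [[-0.5, 0.3, 0], [0, 0, 0]],
    [[0, 0, 1.5], [0, 0, 0]],
    [[0, 0, 1.5], [0, 0, 0]],
    [[0, 0, 1], [0, 0, 0]],
    [[0, 0, 0.4], [0, 0, 0]],
    [[0, 0, 0], [0, 0, 0]],
    [[0, 0, 0], [0, 0, 0]],
  ],
)

```text
clock: 12.35
tool_pos: [0.5136, -0.2921, 0.099]
eef_rot: [0.008, 0.966, 0.002, -0.258]
contact_force: [1.0, 0.1, 0.8]
opening: 0.999
finger_force: 0.0
```

```bash
python3 go.py .511 -.2933 .0992 179.05 30
```

```text
shift [ 0.24 -0.13  0.12] turn [ 0.01  0.06 -0.04]
t 12.35 q [ 0.53  1.09 -0.39  1.32  0.47  1.35  1.56] F [1.  0.1 0.8] open 0.999 ff 0.0
```

Request:
step_arm(
  steps=[
    [[0.2, -0.1, 0], [0, 0, 0]],
    [[0, 0, 0], [0, 0, 0]],
  ],
)

```text
clock: 12.6
tool_pos: [0.5115, -0.2933, 0.1]
eef_rot: [0.008, 0.966, 0.002, -0.259]
contact_force: [0.6, 0.2, -0.8]
opening: 1.0
finger_force: 0.0
```

Request:
step_arm(
  steps=[
    [[0, 0, 0], [0, 0, 0]],
    [[0, 0, 0], [0, 0, 0]],
    [[0, 0, 0], [0, 0, 0]],
    [[0, 0, 0], [0, 0, 0]],
    [[0, 0, 0], [0, 0, 0]],
    [[0, 0, 0], [0, 0, 0]],
    [[0, 0, 0], [0, 0, 0]],
    [[0, 0, 0], [0, 0, 0]],
  ],
  claw=-1,
  grip_force=30,
)

```text
clock: 13.6
tool_pos: [0.5114, -0.293, 0.0997]
eef_rot: [0.008, 0.966, 0.002, -0.259]
contact_force: [-1.0, 0.7, -0.4]
opening: 0.675
finger_force: 30.0
```

Request:
step_arm(
  steps=[
    [[0, 0, -0.5], [0, 0, 0]],
    [[0, 0, -1.5], [0, 0, 0]],
    [[0, 0, -3], [0, 0, 0]],
    [[0, 0, -4], [0, 0, 0]],
    [[0, 0, -4], [0, 0, 0]],
    [[0, 0, 0], [0, -8, 0]],
    [[0, 0, 0], [0, -8, 0]],
    [[0, 0, 0], [0, -8, 0]],
    [[0, 0, 0], [0, -6, 0]],
    [[0, 0, 0], [0, 0, -9]],
    [[0, 0, 0], [0, 0, -9]],
    [[0, 0, 0], [0, 0, 0]],
  ],
)

```text
clock: 15.1
tool_pos: [0.5766, -0.2943, 0.213]
eef_rot: [-0.147, 0.989, -0.0, 0.0]
contact_force: [-1.0, 1.2, -1.3]
opening: 0.675
finger_force: 30.0
```

```bash
python3 go.py .5124 -.0031 .13 197.4 0
```

```text
shift [-2.32 29.73  8.3 ] turn [-0.01  0.03 -0.49]
t 15.1 q [ 0.71  0.82 -0.59  1.53  0.52  0.95  1.82] F [-1.   1.2 -1.3] open 0.675 ff 29.997745784930885
```

Request:
step_arm(
  steps=[
    [[0, 2.5, 0], [0, 0, 0]],
    [[-0.4, 4.5, 0], [0, 0, 0]],
    [[-0.5, 5, 0], [0, 0, 0]],
    [[-0.5, 5, 0], [0, 0, 0]],
    [[-0.5, 5, 0], [0, 0, 0]],
    [[-0.4, 4.5, 2], [0, 0, 0]],
    [[0, 2.2, 3], [0, 0, 0]],
    [[0, 1, 3], [0, 0, -0.5]],
    [[0, 0, 0], [0, 0, 0]],
    [[0, 0, 0], [0, 0, 0]],
  ],
)

```text
clock: 16.35
tool_pos: [0.5125, -0.0039, 0.1333]
eef_rot: [-0.151, 0.989, -0.0, 0.001]
contact_force: [-0.7, 0.2, -2.6]
opening: 0.677
finger_force: 30.0
```

```bash
python3 go.py .5124 -.0031 .0325 197.4 0
python3 - <<'E'
from h import *
from plant import sensors,vision
import cv2
s=sensors.get_state();q=R.from_quat(s['eef_rot']);p=s['tool_pos']
B=lambda z:q.apply([[a,b,z] for a,b in((-.08,-.03),(-.08,.03),(.08,.03),(.08,-.03))])+p
out=[]
for n,(ox,oy,w,h) in{'side':(260,180,135,135),'top':(190,190,135,135)}.items():
    d=vision.snapshot(n);k=3
    im=cv2.resize(d['img'][oy:oy+h,ox:ox+w,::-1],None,fx=k,fy=k,interpolation=cv2.INTER_CUBIC)
    f=lambda X:((proj(d,X)-[ox,oy]+.5)*k-.5).astype(int)
    for X in(B(-.008),B(.024)): cv2.polylines(im,[f(X)],True,(0,255,0),1)
    out.append(im[:400,:400])
cv2.imwrite('pics/p6.png',np.hstack(out))
E
```

```text
shift [ 0.    0.09 10.08] turn [-0.06  0.08 -0.01]
t 16.35 q [ 0.18  0.77 -0.43  2.    0.65  0.5   1.14] F [-0.7  0.2 -2.6] open 0.677 ff 29.998538587242365
```

View pics/p6.png

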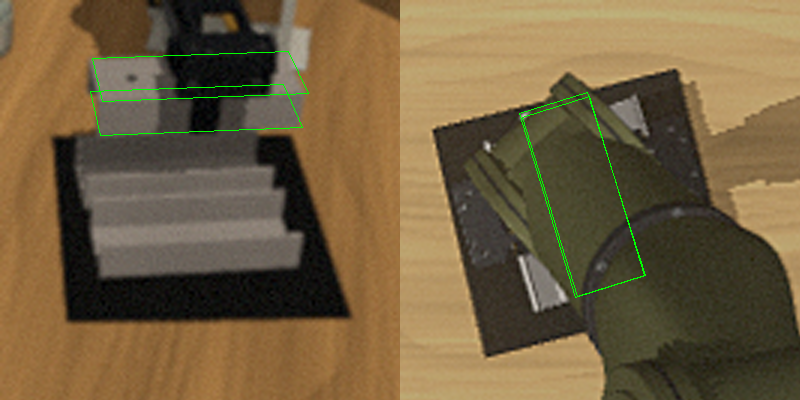

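The held channel is level and matches the predicted outline in the side view. I'll lower it to just above the walls, then into the troughs.

Request:
step_arm(
  steps=[
    [[0, 0.1, 2], [0, 0, 0]],
    [[0, 0, 3], [0, 0, 0]],
    [[0, 0, 1.5], [0, 0, 0]],
    [[0, 0, 0], [0, 0, 0]],
    [[0, 0, 0], [0, 0, 0]],
  ],
)

```text
clock: 17.08
tool_pos: [0.512, -0.0027, 0.0683]
eef_rot: [-0.152, 0.988, -0.0, 0.001]
contact_force: [0.2, 0.3, -1.9]
opening: 0.678
finger_force: 30.0
```

```bash
python3 go.py .5124 -.0031 .0325 197.4 0
```

```text
shift [-0.02 -0.05  3.58] turn [-0.02  0.11  0.06]
t 17.07 q [ 0.1   0.88 -0.3   2.03  0.76  0.34  1.05] F [ 0.2  0.3 -1.9] open 0.678 ff 29.998525721020997
```

Request:
step_arm(
  steps=[
    [[0, 0, 0.6], [0, 0, 0]],
    [[0, 0, 0.6], [0, 0, 0]],
    [[0, 0, 0.6], [0, 0, 0]],
    [[0, 0, 0], [0, 0, 0]],
  ],
)

```text
clock: 17.58
tool_pos: [0.5108, -0.0024, 0.0488]
eef_rot: [-0.152, 0.988, -0.0, -0.001]
contact_force: [0.7, 0.0, -1.6]
opening: 0.678
finger_force: 30.0
```

Request:
step_arm(
  steps=[
    [[0, 0, 0.5], [0, 0, 0]],
    [[0, 0, 0.5], [0, 0, 0]],
    [[0, 0, 0.3], [0, 0, 0]],
    [[0, 0, 0], [0, 0, 0]],
    [[0, 0, 0], [0, 0, 0]],
  ],
)

```text
clock: 18.2
tool_pos: [0.5112, -0.0024, 0.0364]
eef_rot: [-0.152, 0.988, 0.0, 0.0]
contact_force: [0.1, 0.1, -1.8]
opening: 0.68
finger_force: 30.0
```

Request:
step_arm(
  steps=[
    [[0, 0, 0.15], [0, 0, 0]],
    [[0, 0, 0.15], [0, 0, 0]],
    [[0, 0, 0], [0, 0, 0]],
  ],
)

```text
clock: 18.58
tool_pos: [0.5111, -0.0024, 0.0332]
eef_rot: [-0.152, 0.988, 0.0, -0.0]
contact_force: [-0.3, 0.8, -1.9]
opening: 0.677
finger_force: 30.0
```

Request:
step_arm(
  steps=[
    [[0, 0, 0.1], [0, 0, 0]],
    [[0, 0, 0.1], [0, 0, 0]],
    [[0, 0, 0], [0, 0, 0]],
  ],
)

```text
clock: 18.95
tool_pos: [0.5112, -0.0024, 0.0315]
eef_rot: [-0.152, 0.988, -0.0, 0.0]
contact_force: [-0.6, -0.0, 0.7]
opening: 0.674
finger_force: 30.0
```

Contact is starting (the force went from -1.9 to +0.7 N). A bit more, then release.

Request:
step_arm(
  steps=[
    [[0, 0, 0.1], [0, 0, 0]],
    [[0, 0, 0], [0, 0, 0]],
  ],
)

```text
clock: 19.2
tool_pos: [0.5112, -0.0024, 0.0315]
eef_rot: [-0.152, 0.988, -0.0, 0.0]
contact_force: [-2.1, -1.5, 12.0]
opening: 0.678
finger_force: 30.0
```

Request:
step_arm(
  steps=[
    [[0, 0, 0], [0, 0, 0]],
    [[0, 0, 0], [0, 0, 0]],
    [[0, 0, 0], [0, 0, 0]],
    [[0, 0, 0], [0, 0, 0]],
  ],
  claw=0.55,
)

```text
clock: 19.7
tool_pos: [0.5112, -0.0024, 0.0302]
eef_rot: [-0.152, 0.988, 0.0, -0.0]
contact_force: [0.7, 0.1, 0.5]
opening: 0.778
finger_force: 0.0
```

Request:
step_arm(
  steps=[
    [[0, 0, -0.5], [0, 0, 0]],
    [[0, 0, -2], [0, 0, 0]],
    [[0, 0, -4], [0, 0, 0]],
    [[0, 0, -6], [0, 0, 0]],
    [[0, 0, -6], [0, 0, 0]],
    [[0, 0, -6], [0, 0, 0]],
    [[0, 5, 0], [0, 0, 0]],
    [[0, 5, 0], [0, 0, 0]],
    [[0, 5, 0], [0, 0, 0]],
    [[0, 5, 0], [0, 0, 0]],
    [[0, 5, 0], [0, 0, 0]],
    [[0, 0, 0], [0, 0, 0]],
  ],
)

```text
clock: 21.2
tool_pos: [0.4339, 0.2406, 0.2761]
eef_rot: [-0.156, 0.988, 0.002, 0.0]
contact_force: [0.4, -0.5, -0.4]
opening: 0.777
finger_force: 0.0
```

Run:
```python
from plant import sensors,vision
import cv2,numpy as np
out=[]
for n,(ox,oy,w,h) in{'side':(260,190,130,130),'top':(190,200,130,130)}.items():
    d=vision.snapshot(n)
    out.append(cv2.resize(d['img'][oy:oy+h,ox:ox+w,::-1],None,fx=3,fy=3,interpolation=cv2.INTER_CUBIC))
cv2.imwrite('pics/p7.png',np.hstack(out))
s=sensors.get_state();print(s['clock'],s['contact_force'],s['finger_force'])
```

```text
21.3 [-0.31453132 -0.02320066 -0.22311099] 0.0
```

View pics/p7.png

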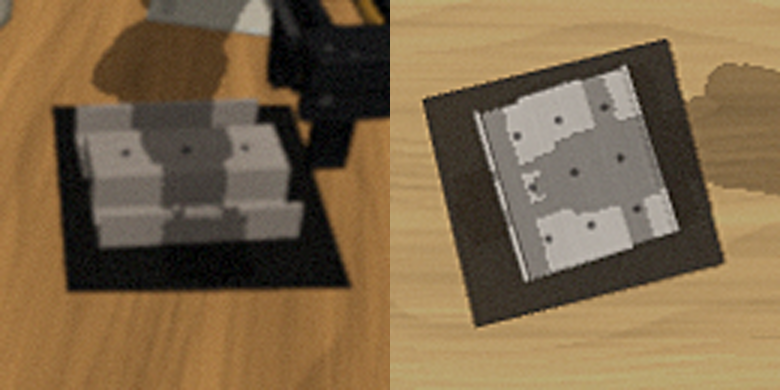

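The third channel sits level astride the other two. The centre holes at (532,187), (574,172) and (620,157) are collinear and evenly spaced, and the ends are in line.

```bash
python3 -c "
from plant import finish_job; print(finish_job())"
```

```text
the job is handed in; nothing more can be done
None
```

I packed the three channels interlocked on the mat and handed the job in at about 21 s of the 69 s; the hand-in returned no verdict, but the last picture shows the third channel seated level across the other two with all ends in line.

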